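Gauge a relay contact clip and hold the taper blade snug

TASK

Take the red-handled taper gauge out of its stand and, keeping it upright, slide its blade straight down between the two copper plates of the clip in the open relay case until it drags snugly on both plates; do not force it, the sprung plate should give by no more than about 1.5 mm. Finish while still holding the gauge still at that depth in the gripper: do not let go. Leave the yellow gauge and the other things on the bench where they are and keep the gripper off the relay case and clip.

Things in the scene. Friction and masses are not known exactly. Their poses are not given: they have to be found in the camera images.
- gauge: Taper gauge, 120 g: red handle 36 (x) x 16 (y) x 50 mm tall, steel blade 24 mm wide (x), 64 mm long below it. Origin at the centre of the handle's underside, z up the handle. The blade is a wedge symmetric in y: 3 mm thick at the tip, 11 mm at the handle (1 per 8 mm). It starts blade down in a stand slot, handle's underside on the stand's top, 70 mm above the table.
- gauge_tip (a point): Centre of the lower end of the gauge's blade, 64 mm below the gauge's origin, with the gauge's axes.
- stand: Fixed aluminium block 150 (x) x 62 (y) x 70 mm tall with two slots through its top, 37 mm either side of its centre along x, 27 (x) x 12.5 mm (y); the red gauge is in either one. Origin at the centre of its underside. It is on the left or right of the bench, the relay case on the other side.
- case: Fixed black relay case, an open tray 160 x 160 x 45 mm tall (walls 6 mm), with a framed glass lid fixed propped open on its far (+x) edge, leaning back, its top 170 mm above the table. Origin at the centre of its underside. The clip stands in its middle.
- clip: Aluminium carriage that carries both copper plates. It floats sideways along the case's y by up to 6 mm each way, lightly centred (0.2 N/mm), so that the plates align themselves to the blade. Origin at the centre of the case's underside when centred; its upper face, the floor under the gap, is 15 mm above the table.
- fixed_plate: Fixed copper plate on the clip's -y side, upright, 40 (x) x 6 x 45 mm tall. Origin: middle of the upper edge of its inner face, 85 mm above the table; above it a lip flares out 8 mm, 35 degrees from upright, to 97 mm. The parallel gap to the sprung plate varies from 4.5 to 7 mm: the depth must be felt. The blade first touches both plates with its tip 12 to 32 mm below that edge.
- spring_plate: Sprung copper plate on the clip's +y side, mirror image of the fixed one, origin alike. Midway between the two origins is the gap's centre; x along the plates, y across the gap, z up. A spring holds it on a stop (2.25 mm from the clip's origin in y) with 2.1 N, then 3 N per mm; it gives along +y. Drag felt along the blade: 2.5 to 3.5 N as it starts to give, about 9 N at 1.5 mm.
- spare_gauge: A second gauge, not to be used: yellow handle of the same size on a parallel 10 mm thick blade, in the stand's other slot. Origin at the centre of the handle's underside.
- test_plug: Squat brass test plug, 44 mm across and 58 mm tall, origin at the centre of its underside. Bystander.
- carrier0: Red ceramic fuse carrier, 34 x 80 x 46 mm tall, origin at the centre of its underside. Bystander.
- carrier1: Red ceramic fuse carrier like the other. Bystander.
- driver: Chrome torque driver lying on the table: grip 105 mm long and 27 mm thick to -x, shaft 90 mm to +x; origin on the table under where they meet. Bystander, beside a steel terminal block (160 x 50 x 63 mm) on the left of the bench.

How it is judged:
On the way, in this order (a step that is already met when the one before it is completed fails the run):
1. the red gauge is lifted out of the stand, held by the fingers (height (world z) of gauge_tip above 0.08 m and contact force between the fingers and gauge above 2 N), for 0.2 s.
2. the held blade's tip is between the plates, at least 3 mm below their upper edges (z of gauge_tip in the frame of spring_plate below -0.003 m and x of gauge_tip in the frame of spring_plate between -0.015 and 0.015 m and y of gauge_tip in the frame of spring_plate between -0.01 and 0.003 m and contact force between the fingers and gauge above 2 N), for 0.1 s.
At the end, for the whole second after the job is handed in: The gripper still holds the red gauge (over 2 N), still, upright and square to the plates within 7 degrees, its blade within 12 mm of their middle, tip 9 to 55 mm below their upper edges; each plate presses it with over 1 N and the sprung plate is open under 1.8 mm (contact force between the fingers and gauge above 2 N and contact force between gauge and fixed_plate above 1 N and contact force between gauge and spring_plate above 1 N and y of spring_plate in the frame of clip below 0.00405 m and z of gauge_tip in the frame of spring_plate between -0.055 and -0.009 m and x of gauge_tip in the frame of spring_plate between -0.012 and 0.012 m and y of gauge_tip in the frame of spring_plate between -0.01 and 0.003 m and angle between gauge's own z axis and vertical below 0.12 rad and angle between the y axis of gauge and the y axis of case, either way round below 0.12 rad and linear speed of gauge below 0.01 m/s); the arm keeps its last pose, push and grip.
It fails at once if the blade is forced: the sprung plate is pushed open more than 2.5 mm (y of spring_plate in the frame of clip above 0.00475 m).
It fails at once if the gripper or arm presses on the relay case or clip with more than 3 N (contact force between any of the arm, the fingers and case above 3 N).
It fails at once if the yellow gauge is moved more than 15 mm (distance of spare_gauge from where it was at the start of the episode above 0.015 m).
It fails at once if the test plug, a fuse carrier or the torque driver is moved more than 20 mm (distance of any of test_plug, carrier0, carrier1, driver from where it was at the start of the episode above 0.02 m).
It also fails if it takes over 45 s, if anything falls off the work surface, if the arm or the gripper's body presses on something with over 40 N, if the wrist force passes 120 N, or if a joint passes its speed limit or range.

ROBOT

A 7-joint arm with a two-finger parallel gripper is mounted at the origin on the work surface. World frame = base frame: x ahead of the robot, y to its left, z up, the work surface at z = 0. Lengths are in m, angles in rad, forces in N, time in s.
With the tool pointing down it reaches from about 0.4 to 0.85 m from the base axis. Payload 10.4 kg.
Tool frame: the origin (TCP) lies at the very end of the fingers, on their centre line; the grasp point (between the pads) lies 19 mm behind it; z points along the fingers, y is the line along which they close (so a half turn about z gives the same grasp; the last joint's range is limited). The gripper opens to 85 mm and grips with 20 to 120 N. Pads are 22 mm wide; open, the fingers measure 114 mm over their backs; the gripper's body (76 mm by 85 mm) begins 54 mm behind the grasp point. The pads swing forward as they close: fully open they stand 13 mm farther back than shut.
Start: joints at [-1.319, 0.332, -0.065, 1.46, 0.022, 1.35, -0.088], TCP at [0.17, 0.602, 0.231] pointing down, gripper open.
Joint ranges: [-2.6, 2.6], [-0.5, 2.12], [-1.47, 1.34], [0.16, 2.42], [-1.27, 4.41], [0.06, 2.06], [-2.6, 2.6]. Speed limits (rad/s): [2.22, 2.22, 2.79, 2.79, 3.14, 3.14, 3.14].

INTERFACE

Orientations are given as a unit quaternion [x, y, z, w].
In Python, from station import * gives the robot as it stands.
- The arm moves only by the shell command python3 -m handwheel 'ROWS' [FORCE]. ROWS is JSON, a list of rows, each a list of 3 entries, a list of its own where there are three numbers: the shift along the tool's x, y, z as a fraction of full scale, then the turn, a rotation vector about the tool's x, y, z as a fraction of full scale, then the finger opening in mm, from 0 to 85.4. A call has 1 to 8 rows; each row shifts and turns the commanded pose from where the row before left it, along the tool's axes as they then stand; what a row does not reach is not made up. Full scale, the value 1, is 0.06 m for a shift and 0.08 rad for a turn. A row lasts 1/8 s, in which the tool goes at most 62.5 mm and 10.7 degrees, less where a joint would pass 70% of its speed; a pose out of reach is approached as far as the arm can. A call with a number of a shift or a turn outside -1 to 1 is refused whole. A call with a gripper value outside its range is refused whole. The fingers move at their own pace and stop on an object; FORCE is the grip in N (left out, the last holds). Time passes only in rows, so rows that do not move let the fingers close. It gives the time, the measured TCP pose, the force, the opening and the grip force at its end, in the units of the state.
- state(): the state, without advancing time (a new reading comes with each control period).
- snapshot(name): name is "scene" or "top" or "wrist"; returns the picture (420x560x3 uint8, blue, green, red); there is no depth.
- camera_params(name): a dict with "mtx" (3x3 intrinsics, pixels), "xyz" and "orientation" of the camera in the world. Camera axes: x right, y up, looking along -z (the intrinsics and any distortion apply to the point x, -y, -z); pixel columns grow to the right and rows downward; lengths in m; the calibration is good to about 2 mm. A picture is of the moment at which its call begins: read the wrist's pose just before it. camera_params takes no time and is no camera call; for the wrist camera it gives the pose at the moment of the call.
- job_done(): hands the job in; it is judged then, once.
The state is a dict: "time": time; "q": joint angles; "dq": joint speeds; "effort": joint torques, N m; "tool_pos": TCP position; "orientation": TCP orientation; "contact_force": force on the tool from outside, world axes, zero at the start; "torque": the same for the moment, N m; "width": finger opening in m; "grip_force": force on a finger pad.
Only numpy, scipy, OpenCV 4.12 (cv2) and the standard library are available. Lean on these libraries where they do the work, as an engineer would, in place of code of your own. Each camera call takes 0.05 s, during which the arm holds its last target. There are 200 camera calls.

## Working session

There is one attempt and no reset: what is moved stays moved. The work goes in short steps, Python scripts to look and compute and a shell command to move; the robot and the scene stay as the last step left them, time stands still between calls to the robot, and variables do not carry over. Pictures are saved under pics/ and viewed, at most 10 in all, crops included, and the job is handed in when it is done.

```bash
mkdir -p pics
python3 - <<'E'
from station import *
import cv2,numpy as np
for n in("scene","top"):
    cv2.imwrite(f"pics/{n}0.png",snapshot(n)); p=camera_params(n); print(n,{k:np.round(v,4).tolist() if not isinstance(v,str) else v for k,v in p.items()})
s=state();print(s)
E
```

```text
scene {'mtx': [[512.1296, 0.0, 273.2678], [0.0, 512.1296, 202.1776], [0.0, 0.0, 1.0]], 'xyz': [0.9985, -0.4048, 1.0093], 'orientation': [0.2801, 0.0862, 0.3101, 0.9044]}
top {'mtx': [[397.2805, 0.0, 275.0362], [0.0, 397.2805, 205.6325], [0.0, 0.0, 1.0]], 'xyz': [0.4978, 0.1369, 1.0797], 'orientation': [-0.0415, 0.043, 0.7087, -0.703]}
{'time': 0.1, 'q': array([-1.31859628,  0.33277795, -0.06472684,  1.46087655,  0.02160561,
        1.34989083, -0.08853398]), 'dq': array([ 0.00099028, -0.00213414, -0.00045073, -0.0020281 , -0.00090316,
       -0.00104468,  0.00154249]), 'effort': array([ 1.87364043e-03, -6.26752925e+01,  4.94894420e-02, -3.92430317e+01,
        1.64003461e-02,  7.01385216e-03, -5.73167063e-05]), 'tool_pos': array([0.16949346, 0.60122395, 0.23060557]), 'orientation': array([ 1.36962014e-01,  9.90576101e-01, -6.25642187e-04, -5.89147746e-05]), 'contact_force': array([ 0.19321561, -0.41255349, -0.42154016]), 'torque': array([ 0.01615764,  0.00635282, -0.01456772]), 'grip_force': 0.0, 'width': 0.08527106251467297}
```

View pics/top0.png

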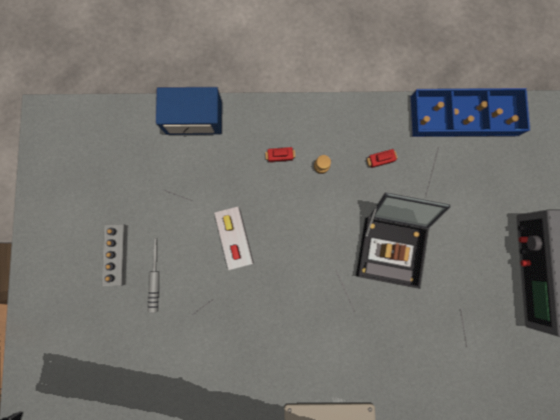

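View pics/scene0.png

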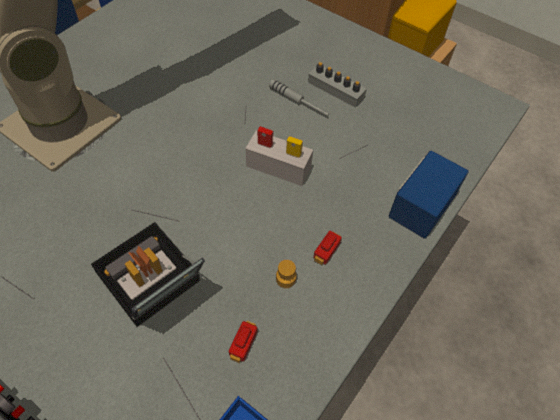

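The top view shows the stand around (233,238), with the red gauge nearer the robot at (235,252) and yellow at (228,223). The case is at (393,252). Next I'll enlarge crops of both.

Run:
```python
import cv2,numpy as np
t=cv2.imread("pics/top0.png");s=cv2.imread("pics/scene0.png")
f=lambda im,x,y,w,h:cv2.resize(im[y:y+h,x:x+w],(400,300),interpolation=cv2.INTER_CUBIC)
# top stand (195,200,80x60) x5 ; top case (350,220,80x60) x5 ; scene stand (240,115,80,60); scene case (90,215,120,90)x3.33
cv2.imwrite("pics/c1.png",np.vstack([np.hstack([f(t,195,205,80,60),f(t,350,220,80,60)]),np.hstack([f(s,240,125,80,60),f(s,105,225,80,60)])]))
```

```text
(no output)
```

View pics/c1.png

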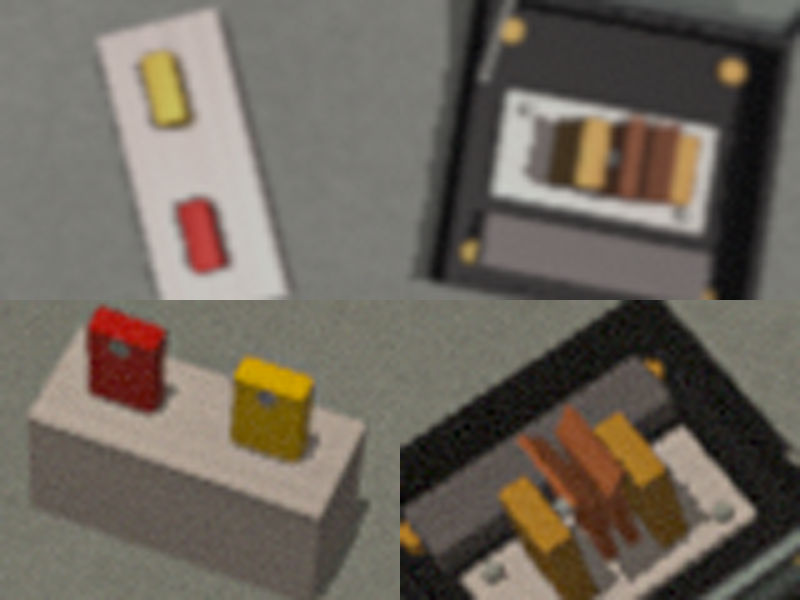

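The crop shows the red handle top at (235.4,252), yellow at (227.8,222.6), and the clip gap near (399.6,251.5) in full-frame top pixels. Now I'll turn those into positions.

```bash
cat > h.py <<'E'
from station import *
import cv2,numpy as np
from scipy.spatial.transform import Rotation as R
def ray(p,uv):
    d=np.linalg.inv(p["mtx"])@[uv[0],uv[1],1.]; d=R.from_quat(p["orientation"]).apply([d[0],-d[1],-d[2]]); return np.array(p["xyz"]),d
def px(p,uv,z):
    o,d=ray(p,uv); return o+d*(z-o[2])/d[2]
def proj(p,X):
    c=R.from_quat(p["orientation"]).inv().apply(np.atleast_2d(X)-p["xyz"]); u=(p["mtx"]@(c*[1,-1,-1]).T).T; return u[:,:2]/u[:,2:]
def tool():
    s=state(); return np.array(s["tool_pos"]),R.from_quat(s["orientation"])
def plan(target,ydir):
    "shift in tool axes (mm) and rotvec (mrad) to point straight down at target with tool y along ydir (either sign, smaller turn)"
    t,r=tool(); best=None
    for sg in(1,-1):
        y=sg*np.array([ydir[0],ydir[1],0]); y=y/np.linalg.norm(y); z=np.array([0,0,-1.]); g=R.from_matrix(np.c_[np.cross(y,z),y,z])
        w=(r.inv()*g).as_rotvec()
        if best is None or np.linalg.norm(w)<np.linalg.norm(best): best=w
    sh=r.inv().apply(np.array(target)-t)
    print("shift mm",np.round(sh*1e3,1),"units",np.round(sh/.06,3),"| turn mrad",np.round(best*1e3,1),"units",np.round(best/.08,3))
E
python3 - <<'E'
from h import *
p=camera_params("top");s=camera_params("scene")
red=px(p,(195+202/5,205+235/5),.118);yel=px(p,(195+164/5,205+88/5),.118)
print("red",red,"yel",yel,np.linalg.norm(red-yel))
S=lambda x,y,x0,y0:(x0+x/5,y0+y/5)
# scene handle tops: red corners
print("scene red",px(s,S(127,329-300,240,125),.12),"yel",px(s,S(273,378-300,240,125),.12))
e=[px(p,S(*q,195,205),.07) for q in((98,38),(218,10),(160,300),(287,292))]
print("stand edge angs",[np.degrees(np.arctan2(*(a-b)[1::-1])) for a,b in((e[0],e[2]),(e[1],e[3]))],np.degrees(np.arctan2(*(yel-red)[1::-1])))
print("gap top",px(p,S(648-400,160,350,220),.097)," scene", )
# carriage white plate corners z~.015
c=[px(p,S(a-400,b,350,220),.015) for a,b in((508,92),(722,128),(707,235),(492,197))]
print("plate",np.round(c,4),np.mean(c,0),[np.degrees(np.arctan2(*(a-b)[1::-1])) for a,b in((c[0],c[1]),(c[3],c[2]))])
print(proj(s,[*c]))
d=(yel-red)
d=d[:2];plan([red[0],red[1],.2],[-d[1],d[0]])
E
```

```text
red [0.50187664 0.23055719 0.118     ] yel [0.57285432 0.2492501  0.118     ] 0.07339793062878584
scene red [0.50886556 0.2286626  0.12      ] yel [0.57947896 0.24663622 0.12      ]
stand edge angs [np.float64(13.75919434839891), np.float64(13.781085805118739)] 14.754565017295347
gap top [ 0.49867088 -0.17096032  0.097     ]  scene
plate [[ 0.5355 -0.1234  0.015 ]
 [ 0.5154 -0.2369  0.015 ]
 [ 0.459  -0.2261  0.015 ]
 [ 0.4799 -0.1128  0.015 ]] [ 0.49743051 -0.17482115  0.015     ] [np.float64(79.96955573678868), np.float64(79.55083452174816)]
[[174.23218568 265.47407228]
 [128.8841047  298.9188653 ]
 [113.97024728 279.82447667]
 [159.16685608 248.10323512]]
shift mm [-420.5 -266.5   31. ] units [-7.008 -4.442  0.516] | turn mrad [-1.200e+00 -3.000e-01 -5.323e+02] units [-1.600e-02 -4.000e-03 -6.654e+00]
```

```bash
python3 -m handwheel '[[[-0.7,-0.444,0],[0,0,0],85],[[-0.7,-0.444,0],[0,0,0],85],[[-0.7,-0.444,0],[0,0,0],85],[[-0.7,-0.444,0],[0,0,0],85],[[-0.7,-0.444,0],[0,0,0],85],[[-0.7,-0.444,0],[0,0,0],85],[[-0.7,-0.444,0],[0,0,0],85],[[-0.7,-0.444,0],[0,0,0],85]]'
python3 -m handwheel '[[[-0.7,-0.444,0],[0,0,0],85],[[-0.7,-0.444,0],[0,0,0],85],[[0,0,0],[0,0,-1],85],[[0,0,0],[0,0,-1],85],[[0,0,0],[0,0,-1],85],[[0,0,0],[0,0,-1],85],[[0,0,0],[0,0,-1],85],[[0,0,0],[0,0,-0.6],85]]'
python3 - <<'E'
from h import *
a=np.radians(14.2); plan([.504,.230,.19],[-np.sin(a),np.cos(a)])
p=camera_params("wrist");cv2.imwrite("pics/w1.png",snapshot("wrist"))
X=np.array([[.504,.230,.12],[.504,.230,.07],[.575,.248,.12]])
print(proj(p,X))
E
```

```text
time: 1.1
tool_pos: [0.4359, 0.3038, 0.2311]
orientation: [0.137, 0.991, -0.0, -0.0]
contact_force: [1.2, 0.4, -0.4]
width: 0.0851
grip_force: 0.0
time: 2.1
tool_pos: [0.5013, 0.2311, 0.2309]
orientation: [-0.088, 0.996, -0.0, -0.0]
contact_force: [-0.7, 0.3, 0.4]
width: 0.0849
grip_force: 0.0
shift mm [-2.5 -1.5 40.9] units [-0.041 -0.026  0.682] | turn mrad [ -0.2  -0.7 -72.5] units [-0.002 -0.008 -0.907]
[[281.51455747 207.17584507]
 [281.70429924 192.29781654]
 [287.33872291 282.25319572]]
```

View pics/w1.png

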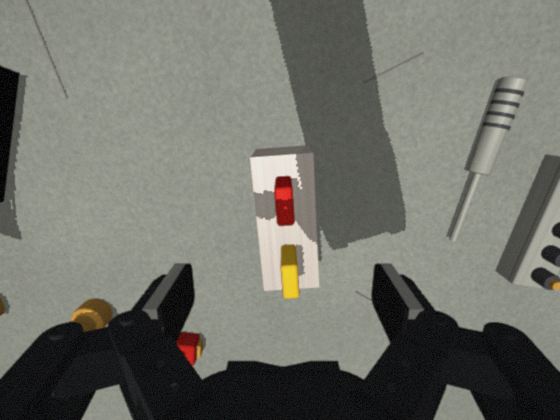

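The wrist picture shows the red handle at about (285,203) and yellow at about (290,272). I'll enlarge it.

Run:
```python
from h import *
im=cv2.imread("pics/w1.png")[140:310,235:335]
cv2.imwrite("pics/w1c.png",cv2.resize(im,None,fx=3.5,fy=3.5,interpolation=cv2.INTER_CUBIC))
p=camera_params("wrist");print(p["xyz"],p["mtx"][0])
```

```text
[0.42536482 0.21697511 0.37271461] [309.28410891   0.         282.59013636]
```

View pics/w1c.png

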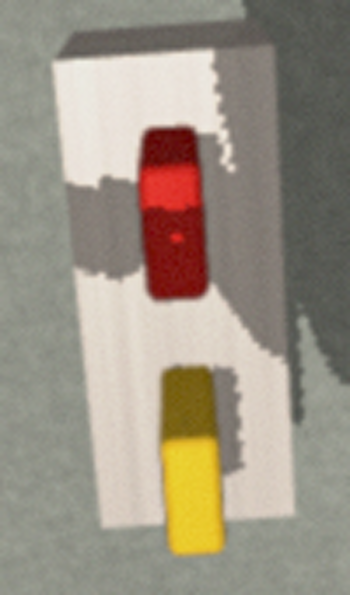

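Run:
```python
from h import *
p=camera_params("wrist")
r=px(p,(285,209.1),.12);y=px(p,(290.4,281.4),.12)
e=[px(p,(235+a/3.5,140+b/3.5),.07) for a,b in((53,60),(273,45),(102,527),(294,515))]
A=lambda a,b:np.degrees(np.arctan2((b-a)[1],(b-a)[0]))
print(r,y,A(r,y),A(e[0],e[2]),A(e[1],e[3]),np.mean(e,0),np.mean([r,y],0))
a=np.radians(14);plan([r[0],r[1],.086],[-np.sin(a),np.cos(a)])
```

```text
[0.50518901 0.23325663 0.12      ] [0.57359599 0.25077681 0.12      ] 14.36562304790052 14.371653236453563 14.433508764364174 [0.53956101 0.24183243 0.07      ] [0.5393925  0.24201672 0.12      ]
shift mm [ -4.3   1.5 144.9] units [-0.071  0.025  2.415] | turn mrad [ -0.2  -0.7 -67.1] units [-0.003 -0.009 -0.839]
```

```bash
python3 -m handwheel '[[[-0.05,0.025,0],[0,0,-0.925],60],[[0,0,0.6],[0,0,0],60],[[0,0,0.6],[0,0,0],60],[[0,0,0.6],[0,0,0],60],[[0,0,0.4],[0,0,0],60],[[0,0,0.23],[0,0,0],60],[[0,0,0],[0,0,0],60]]'
python3 -m handwheel '[[[0,0,0],[0,0,0],0],[[0,0,0],[0,0,0],0],[[0,0,0],[0,0,0],0],[[0,0,0],[0,0,0],0],[[0,0,0],[0,0,0],0],[[0,0,0],[0,0,0],0]]' 60
```

```text
time: 3.02
tool_pos: [0.5038, 0.233, 0.0849]
orientation: [-0.123, 0.992, -0.0, -0.001]
contact_force: [0.1, -0.0, -0.2]
width: 0.0599
grip_force: 0.0
time: 3.78
tool_pos: [0.5048, 0.2335, 0.0865]
orientation: [-0.123, 0.992, 0.0, 0.001]
contact_force: [-1.4, 0.8, 6.3]
width: 0.0152
grip_force: 58.7
```

```bash
python3 -m handwheel '[[[0,0,-0.1],[0,0,0],0],[[0,0,-0.3],[0,0,0],0],[[0,0,-0.4],[0,0,0],0],[[0,0,-0.4],[0,0,0],0],[[0,0,-0.4],[0,0,0],0],[[0,0,-0.4],[0,0,0],0],[[0,0,-0.4],[0,0,0],0],[[0,0,0],[0,0,0],0]]' 80
python3 - <<'E'
from h import *
s=state();print(s["contact_force"])
a=np.radians(-10.2);plan([.498,-.174,.236],[-np.sin(a),np.cos(a)])
E
```

```text
time: 4.78
tool_pos: [0.5051, 0.2336, 0.2321]
orientation: [-0.123, 0.992, 0.001, 0.002]
contact_force: [0.5, 0.2, -2.4]
width: 0.0149
grip_force: 77.9
[ 0.54593331  0.20569706 -2.37663008]
shift mm [ 106.5 -393.4   -4.8] units [ 1.775 -6.557 -0.081] | turn mrad [  2.2   3.5 425.1] units [0.027 0.043 5.313]
```

```bash
python3 -m handwheel '[[[0.1,-0.35,0],[0,0,0],0],[[0.178,-0.656,0],[0,0,0],0],[[0.178,-0.656,0],[0,0,0],0],[[0.178,-0.656,0],[0,0,0],0],[[0.178,-0.656,0],[0,0,0],0],[[0.178,-0.656,0],[0,0,0],0],[[0.178,-0.656,0],[0,0,0],0],[[0.178,-0.656,0],[0,0,0],0]]'
python3 -m handwheel '[[[0.178,-0.656,0],[0,0,0],0],[[0.178,-0.656,0],[0,0,0],0],[[0.07,-0.3,0],[0,0,0.8],0],[[0,0,0],[0,0,1],0],[[0,0,0],[0,0,1],0],[[0,0,0],[0,0,1],0],[[0,0,0],[0,0,1],0],[[0,0,0],[0.0,0.04,0.5],0]]'
python3 - <<'E'
from h import *
a=np.radians(-10.2);plan([.498,-.174,.232],[-np.sin(a),np.cos(a)])
p=camera_params("wrist");im=snapshot("wrist");cv2.imwrite("pics/w2.png",im)
np.savez("w2.npz",**{k:np.array(v) for k,v in p.items()})
print(proj(p,[[.498,-.174,.085],[.498,-.174,.015]]),state()["contact_force"])
E
```

```text
time: 5.78
tool_pos: [0.4972, -0.0765, 0.2286]
orientation: [-0.123, 0.992, 0.0, -0.001]
contact_force: [-0.3, 0.8, -1.1]
width: 0.0149
grip_force: 78.0
time: 6.78
tool_pos: [0.4967, -0.1738, 0.2288]
orientation: [0.09, 0.996, 0.0, -0.002]
contact_force: [0.4, 0.2, -1.4]
width: 0.0152
grip_force: 78.0
shift mm [-1.3  0.  -3.2] units [-0.021  0.001 -0.053] | turn mrad [ 0.4 -4.5 -2.2] units [ 0.005 -0.057 -0.027]
[[283.2023299  196.00793005]
 [283.07898122 180.33311463]] [ 0.22256424 -0.52263059 -1.35905838]
```

View pics/w2.png

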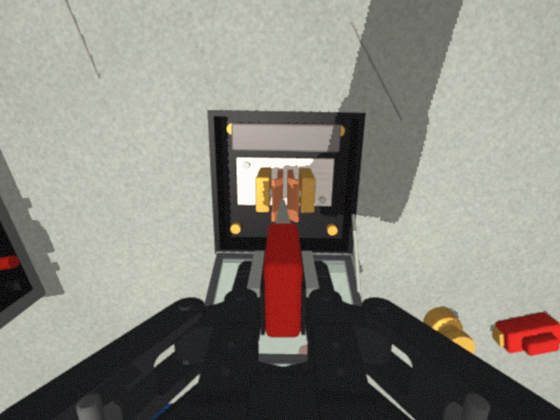

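The wrist view shows the clip at about (285,192), directly ahead of the held blade, with the blade tip near (283,205). I'll enlarge it.

Run:
```python
from h import *
im=cv2.imread("pics/w2.png")[105:265,200:370]
c=cv2.imread("pics/w2.png")[155:230,240:330]
a=cv2.resize(im,(425,400),interpolation=cv2.INTER_CUBIC)
b=cv2.resize(c,None,fx=8,fy=8,interpolation=cv2.INTER_CUBIC)
cv2.imwrite("pics/w2c.png",b)
```

```text
(no output)
```

View pics/w2c.png

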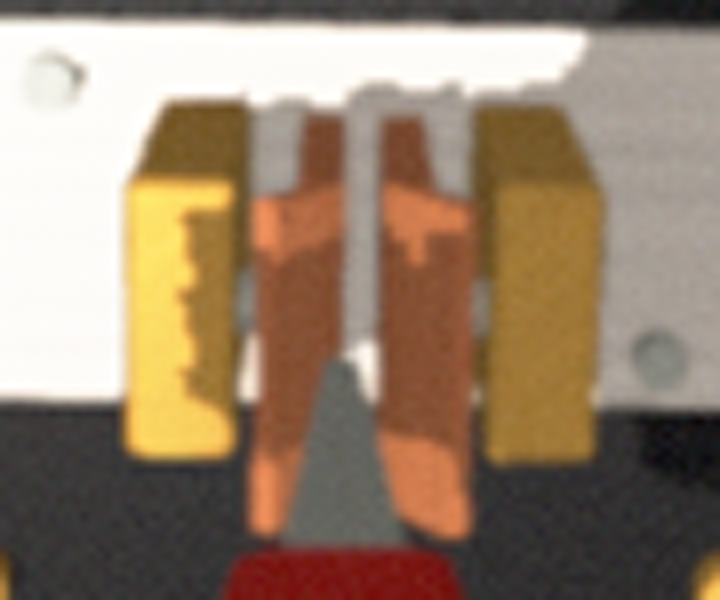

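Crop: the gap centreline is at x≈361.5 (lips spanning 250–474, ends at rows 200 and 537), and the blade tip is centred at about (341,360), so the blade has to move towards +y.

Run:
```python
from h import *
p=dict(np.load("w2.npz"))
f=lambda a,b:(240+a/8,155+b/8)
c=[px(p,f(*q),.097) for q in((251,200),(474,200),(248,535),(473,538))]
print("lip",np.round(c,4),np.mean(c,0))
m0=(c[0]+c[1])/2;m1=(c[2]+c[3])/2;print("x dir deg",np.degrees(np.arctan2(*(m1-m0)[1::-1])),np.linalg.norm(m1-m0))
for r in(130,250,330): print("gap floor z~.085?",px(p,f(361.5,r),.085)[:2], px(p,f(361.5,r),.06)[:2])
# brass block tops, brass symmetric
b=[px(p,f(*q),.08) for q in((128,180),(600,190),(125,455),(597,460))];print("brass c",np.mean(b,0))
t,r=tool();tip=t+[0,0,-.0805];print("tip model",tip,proj(p,tip),"seen",f(341,360),"seen pos",px(p,f(341,360),tip[2]))
```

```text
lip [[ 0.4781 -0.1813  0.097 ]
 [ 0.4827 -0.1565  0.097 ]
 [ 0.5175 -0.1892  0.097 ]
 [ 0.5227 -0.1633  0.097 ]] [ 0.50024748 -0.1725734   0.097     ]
x dir deg -10.492281252151404 0.04037267438158076
gap floor z~.085? [ 0.4747629  -0.16790138] [ 0.47943357 -0.168531  ]
gap floor z~.085? [ 0.48890989 -0.17043886] [ 0.4948177  -0.17129038]
gap floor z~.085? [ 0.49857656 -0.17217272] [ 0.50532972 -0.17317587]
brass c [ 0.49915255 -0.17209993  0.08      ]
tip model [ 0.49679274 -0.17382041  0.14830066] [[283.3234951  216.32188878]] seen (282.625, 200.0) seen pos [ 0.48399524 -0.17203245  0.14830066]
```

```bash
python3 -m handwheel '[[[-0.057,0.035,0],[0,-0.05,0],0],[[0,0,0.2],[0,0,0],0],[[0,0,0.3],[0,0,0],0],[[0,0,0.2],[0,0,0],0],[[0,0,0.1],[0,0,0],0],[[0,0,0],[0,0,0],0],[[0,0,0],[0,0,0],0]]'
python3 - <<'E'
from h import *
p=camera_params("wrist");im=snapshot("wrist")
print(state()["contact_force"]);plan([.5,-.1725,.2],[.1822,.9833])
cv2.imwrite("pics/w3.png",cv2.resize(im[155:230,240:330],None,fx=8,fy=8,interpolation=cv2.INTER_CUBIC))
E
```

```text
time: 7.7
tool_pos: [0.5014, -0.1728, 0.1819]
orientation: [0.088, 0.996, -0.0, 0.001]
contact_force: [-0.4, -0.1, -1.4]
width: 0.0154
grip_force: 78.0
[-0.38552024  0.301409   -0.47312799]
shift mm [  1.4  -0.  -18.1] units [ 0.024 -0.    -0.301] | turn mrad [0.1 1.7 6.4] units [0.001 0.021 0.081]
```

View pics/w3.png

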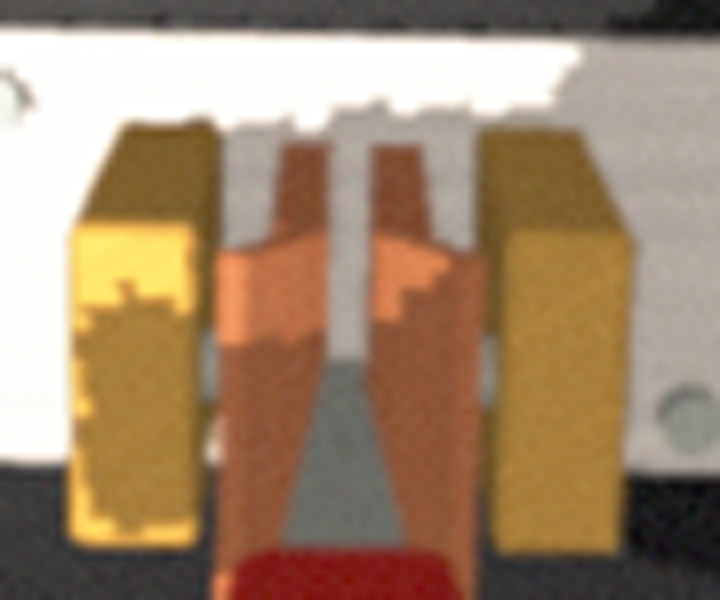

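Blade tip centre (345) and gap centre (349) agree to within about 0.4 mm, so I'll go in.

```bash
python3 -m handwheel '[[[0.02,0.006,0.1],[0,0,0.08],0],[[0,0,0.1],[0,0,0],0],[[0,0,0.1],[0,0,0],0],[[0,0,0.05],[0,0,0],0],[[0,0,0.03],[0,0,0],0],[[0,0,0],[0,0,0],0],[[0,0,0],[0,0,0],0]]'
for i in 1 2; do python3 -m handwheel '[[[0,0,0],[0,0,0],0],[[0,0,0],[0,0,0],0]]'|grep -E 'contact|pos'; done
```

```text
time: 8.62
tool_pos: [0.5001, -0.1721, 0.1588]
orientation: [0.091, 0.996, -0.0, 0.0]
contact_force: [0.1, -0.4, -1.0]
width: 0.0151
grip_force: 78.0
tool_pos: [0.5001, -0.1721, 0.1587]
contact_force: [0.0, 0.8, -0.8]
tool_pos: [0.5001, -0.1721, 0.1587]
contact_force: [0.7, 0.1, -0.6]
```

```bash
for i in 1 2 3; do python3 -m handwheel '[[[0,0,0.033],[0,0,0],0],[[0,0,0],[0,0,0],0],[[0,0,0],[0,0,0],0]]'|grep -E 'contact|pos'; done
```

```text
tool_pos: [0.5, -0.1721, 0.1566]
contact_force: [0.6, -0.3, -1.3]
tool_pos: [0.5, -0.1721, 0.1546]
contact_force: [0.6, -0.3, -1.2]
tool_pos: [0.5001, -0.1721, 0.1527]
contact_force: [1.6, 0.1, -2.2]
```

```bash
for i in 1 2 3; do python3 -m handwheel '[[[0,0,0.033],[0,0,0],0],[[0,0,0],[0,0,0],0],[[0,0,0],[0,0,0],0]]'|grep -E 'contact|pos'; done
```

```text
tool_pos: [0.5002, -0.1721, 0.1508]
contact_force: [1.0, -0.5, -1.2]
tool_pos: [0.5001, -0.1721, 0.1487]
contact_force: [0.4, 0.4, -0.2]
tool_pos: [0.5, -0.1721, 0.1467]
contact_force: [0.5, 0.2, 0.4]
```

```bash
for i in 1 2; do python3 -m handwheel '[[[0,0,0.025],[0,0,0],0],[[0,0,0],[0,0,0],0],[[0,0,0],[0,0,0],0]]'|grep -E 'contact|pos'; python3 -c "
from h import *
a=[]
for i in range(4): snapshot('top'); a.append(state()['contact_force'])
print('mean',np.mean(a,0))"; done
```

```text
tool_pos: [0.5001, -0.1721, 0.1453]
contact_force: [0.3, -0.6, 1.9]
mean [ 0.30262657 -0.12646058  1.61669119]
tool_pos: [0.5001, -0.1721, 0.1437]
contact_force: [-0.2, -0.7, 2.7]
mean [ 0.78044898 -0.24436187  2.27647255]
```

```bash
for i in 1 2; do python3 -m handwheel '[[[0,0,0.025],[0,0,0],0],[[0,0,0],[0,0,0],0],[[0,0,0],[0,0,0],0]]'|grep -E 'contact|pos'; python3 -c "
from h import *
a=[]
for i in range(4): snapshot('top'); a.append(state()['contact_force'])
print('mean',np.mean(a,0))"; done
```

```text
tool_pos: [0.5001, -0.1721, 0.1422]
contact_force: [-0.1, -1.2, 2.1]
mean [ 1.22609818 -0.3150733   2.78842267]
tool_pos: [0.5001, -0.1721, 0.1407]
contact_force: [0.5, 2.1, 3.2]
mean [ 0.85264591 -0.22092268  3.2082929 ]
```

Drag is now about 4.2 N above baseline, and it rose steadily with depth. That matches roughly 0.6 mm of give, so I'll let it settle and take a last look.

```bash
python3 -m handwheel '[[[0,0,0],[0,0,0],0],[[0,0,0],[0,0,0],0],[[0,0,0],[0,0,0],0],[[0,0,0],[0,0,0],0]]'
python3 - <<'E'
from h import *
plan([.5,-.1725,.14],[.1822,.9833])
cv2.imwrite("pics/w4.png",cv2.resize(snapshot("wrist")[155:230,240:330],None,fx=8,fy=8,interpolation=cv2.INTER_CUBIC))
E
```

```text
time: 14.18
tool_pos: [0.5001, -0.1721, 0.1408]
orientation: [0.091, 0.996, -0.0, 0.0]
contact_force: [0.7, -1.0, 1.1]
width: 0.0153
grip_force: 78.8
shift mm [-0.  -0.4  0.8] units [-0.    -0.007  0.013] | turn mrad [-0.   0.8  0. ] units [-0.    0.01  0.  ]
```

View pics/w4.png

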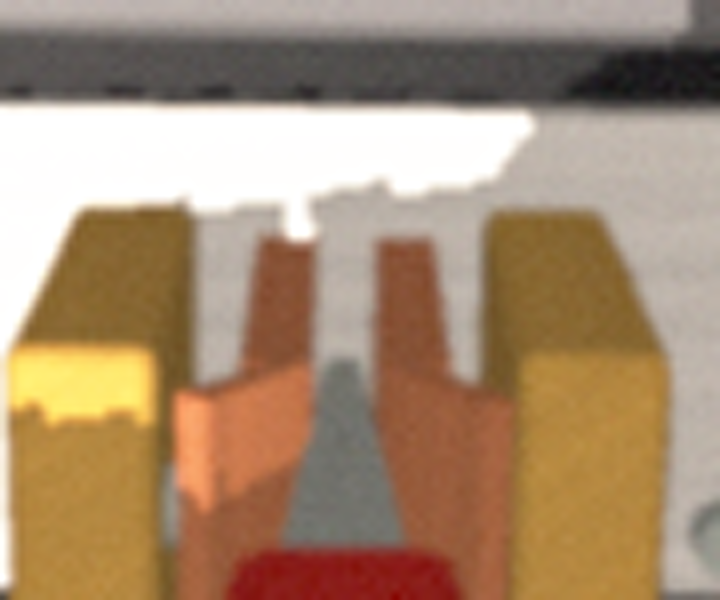

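The blade sits centred between both plates, with the tip at about (345,360). The last single force reading was low, so I'll average again.

```bash
python3 -c "
from h import *
a=[]
for i in range(12): snapshot('top'); a.append(state()['contact_force'])
print('mean',np.mean(a,0),np.std(a,0),state()['time'])"
```

```text
mean [ 1.01946382 -0.02183743  2.17580947] [0.53399627 0.44685061 0.6313415 ] 14.825
```

```bash
python3 -m handwheel '[[[0,0,0.025],[0,0,0],0],[[0,0,0],[0,0,0],0],[[0,0,0],[0,0,0],0],[[0,0,0],[0,0,0],0]]'; python3 -c "
from h import *
a=[]
for i in range(8): snapshot('top'); a.append(state()['contact_force'])
print('mean',np.mean(a,0))
print(job_done())"
```

```text
time: 15.32
tool_pos: [0.5001, -0.1721, 0.1393]
orientation: [0.091, 0.996, -0.0, 0.0]
contact_force: [1.3, 0.0, 5.1]
width: 0.0153
grip_force: 78.8
mean [ 0.90632743 -0.18487     4.18256488]
the job is handed in; nothing more can be done
None
```

I handed the job in with the red gauge held upright and still between the two copper plates, its blade tip about 26 mm below their upper edges. Drag was about 5 N, which I estimate as well under 1.5 mm of give in the sprung plate; the hand-in reported no verdict.

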